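# Lock the bayonet cap onto the paint pot

## Robot

A 7-joint arm with a two-finger parallel gripper is mounted at the origin on the work surface. World frame = base frame: x ahead of the robot, y to its left, z up, the work surface at z = 0. Lengths are in mm, angles in degrees, forces in N, time in s.
With the tool pointing down it reaches from about 400 to 925 mm from the base axis. Payload 4.1 kg.
Tool frame: the origin (TCP) lies between the finger pads; the fingertips stand 19 mm ahead of it and the grasp point (between the pads) is the TCP; z points along the fingers, y is the direction in which the jaws open and shut (so a half turn about z gives the same grasp; the last joint's range is limited). The gripper opens to 85 mm and grips with 20 to 120 N. Pads are 22 mm wide; open, the fingers measure 114 mm over their backs; the gripper's body (76 mm by 85 mm) begins 54 mm behind the grasp point. The pads swing forward as they close: fully open they stand 13 mm farther back than shut.
Start: joints at [-79.928, 22.827, 2.584, 88.041, -1.071, 69.15, -2.905], TCP at [176.357, 625.651, 250.347] pointing down, gripper open.
Joint ranges: [-161.44, 161.44], [-28.35, 127.94], [-78.24, 83.42], [0, 140.83], [-78.03, 258.03], [13.02, 114.36], [-168.23, 168.23]. Speed limits (degrees/s): [147.25, 147.25, 180, 180, 180, 180, 180].

## Interface

Orientations are given as [roll, pitch, yaw] about the fixed x, y, z axes, in that order (R = Rz(yaw) Ry(pitch) Rx(roll)).
In Python, from workcell import manip, vision gives the robot as it stands. The module is installed in compiled form; this text tells all that it offers.
- The arm moves only by the tool carry_out, never from a script. Its argument "rows" is text: rows parted by semicolons, each of 4 numbers parted by spaces: the shift along the tool's x, y, z normalised to -1 to 1, where 1 is 5 cm, then the turn about the tool's z normalised to -1 to 1, where 1 is 0.5 rad. A call has 1 to 5 rows; each row shifts and turns the commanded pose from where the row before left it, along the tool's axes as they then stand; what a row does not reach is not made up. A row lasts 1/8 s, in which the tool goes at most 62.5 mm and 10.7 degrees, less where a joint would pass 70% of its speed; a pose out of reach is approached as far as the arm can. A call with a number of a shift or a turn outside -1 to 1 is refused whole. A call with a gripper value outside its range is refused whole. "grip" is the opening, from -1 (shut) to 1 (fully open), so that 0 is half open, set as the call begins (left out, the last holds). The fingers move at their own pace and stop on an object; "squeeze" is the grip in N (left out, the last holds). Time passes only in rows, so rows that do not move let the fingers close. It gives the time, the measured TCP pose, the force and the opening at its end, in the units of the state.
- manip.sense(): the state, without advancing time (a new reading comes with each control period).
- vision.capture(name): name is "side" or "top"; returns a dict with "img" (400x640x3 uint8, blue, green, red), "depth" (400x640 float32, mm along the optical axis (not along the pixel's ray), 0 where there is no reading), "K" (3x3 intrinsics, pixels), "xyz" and "attitude" of the camera in the world. Camera axes: x right, y down, z forward; pixel columns grow to the right and rows downward; lengths in mm; the calibration is good to about 2 mm. A picture is of the moment at which its call begins.
- manip.sign_off(): hands the job in, once; it reports no verdict.
Trained networks look in a picture, given as the dict that the camera call returned (one of the last four; its "shot" number tells which), for a name from the list of things; names that differ only in an ending like _2 or _b are one class to them, and where a whole thing is asked for, a point or a joint stands for the part that bears it (a point fixed in the world has none). Each returns a list of dicts, best first, with "score" (0 to 1); they miss things now and then, are a little off and sometimes report something else, mostly with a low value. They report only what shows in the picture. A call takes as long as a camera call.
- vision.recognise(thing, picture): "extent" ([left, top, right, bottom] in pixels, round what is visible of it).
- vision.place_of(thing, picture): "point" ([column, row] in pixels: a listed point, or the origin of a listed thing).
The state is a dict: "t": time; "qpos": joint angles; "dq": joint speeds; "tau": joint torques, N m; "ee_pos": TCP position; "tool_rot": TCP orientation; "wrist_force": force on the tool from outside, world axes, zero at the start; "wrist_torque": the same for the moment, N m; "width": finger opening in mm.
Only numpy, scipy, OpenCV 4.12 (cv2) and the standard library are available. Lean on these libraries where they do the work, as an engineer would, in place of code of your own. Each camera call takes 0.05 s, during which the arm holds its last target. There are 200 camera calls.

## Task

Close the open paint pot: take the cap that has two pins on its sides, lower it into the pot's collar with the pins going down through the two gaps, and twist it clockwise (seen from above) under the lips until it is fully home against the stops, then let go. Leave the plain cap without pins where it stands.

Things in the scene. Friction and masses are not known exactly. Their poses are not given: they have to be found in the camera images.
- cap_handle (a point): Cap to fit: round aluminium plug, 68 mm diameter, 42 mm tall, foot tapered to 48; two 12 mm thick steel pins along its +x and -x reach 50 mm from its axis, 20 mm above the underside. Black upright handle blade on top, 60 long (x, in line with the pins), 14 thick (y), 50 tall. This point: blade's centre, 66 mm above the underside. 0.28 kg, loose, upright; a half turn makes no difference.
- pot: Open paint pot: steel drum, 150 mm diameter, 80 tall, fixed, aluminium bayonet collar on top. Origin: centre of its underside, on the table; z up. Its x axis marks the pins' home. The pins' two gaps are centred at +66 and -114 degrees about z from its +x, 42 degrees wide: pins enter within 13 degrees of the middle and turn 66 degrees clockwise (negative about z) to hard stops, not the other way.
- collar (a point): Collar's centre, level with its top, 130 mm up. Wall: inner radius 54 mm, notched at the gaps; lips reach in to radius 40, undersides 8 mm down at the gaps, ramping to 14 in 30 degrees, then flat. The cap's underside rests on a sprung rubber pad, 35 mm down, that gives 8 mm at 1.3 N/mm. Handle centre above this point: 29 mm let go in the gaps, 26 home; pressed to 24, the cap turns clear of the ramps.
- plain_cap_handle (a point): Spare plain cap, not to be used: same plug and handle as the other but no pins, standing upright on the table. This point is the centre of its handle blade, 66 mm above its underside.

How it is judged:
By the outcome, as a careful person would: the job done as asked, in the order asked, and still so for the second after the job is handed in, with the robot touching nothing.
It also fails if it takes over 42 s, if anything falls off the work surface, if the arm or the gripper's body presses on something with over 40 N, if the wrist force passes 120 N, or if a joint passes its speed limit or range.

## Working session

There is one attempt and no reset: what is moved stays moved. The work goes in short steps, Python scripts to look and compute and a tool call to move; the robot and the scene stay as the last step left them, time stands still between calls to the robot, and variables do not carry over. Pictures are saved under pics/ and viewed, about 8 in all and at most 12, crops included, and the job is handed in when it is done.

Besides the shell and the picture viewer there is one more tool, called after "Call:" as name(argument=value, ...) on one line, values as JSON. carry_out: Moves the arm, as the interface text tells. Scaled input: -1 to 1 covers 5 cm each way for a shift and 0.5 rad each way for a turn. Its arguments: {"type":"object","properties":{"rows":{"type":"string"},"grip":{"type":"number"},"squeeze":{"type":"number"}},"required":["rows"]}

```bash
mkdir -p pics; cat > h.py <<'E'
import numpy as np, cv2
from scipy.spatial.transform import Rotation as R
from workcell import manip, vision
def rot(a):
    return R.from_euler('xyz',a,degrees=True).as_matrix() if np.size(a)==3 else np.array(a)
def cloud(c):
    K=c['K'];d=c['depth'];v,u=np.mgrid[:400,:640]
    P=np.stack([(u-K[0,2])/K[0,0]*d,(v-K[1,2])/K[1,1]*d,d],-1)
    W=P@rot(c['attitude']).T+np.array(c['xyz']); W[d==0]=np.nan
    return W
def at_z(c,p,z):
    K=c['K'];r=rot(c['attitude'])@np.array([(p[0]-K[0,2])/K[0,0],(p[1]-K[1,2])/K[1,1],1])
    o=np.array(c['xyz']);return o+r*(z-o[2])/r[2]
E
python3 - <<'E'
from h import *
s=manip.sense();print({k:np.round(v,2).tolist() for k,v in s.items() if k in('t','ee_pos','tool_rot','wrist_force','width')})
ims=[]
for n in('side','top'):
    c=vision.capture(n);W=cloud(c);print(n,c['xyz'],c['attitude'])
    for t in('cap_handle','plain_cap_handle','pot','collar'):
        z={'cap_handle':66,'plain_cap_handle':66,'pot':0,'collar':130}[t]
        for r in vision.place_of(t,c)[:3]: print(t,round(r['score'],2),np.round(r['point']),at_z(c,r['point'],z).round(1), W[int(r['point'][1]),int(r['point'][0])].round(1))
        print([ (round(r['score'],2),np.round(r['extent']).tolist()) for r in vision.recognise(t,c)[:2]])
    np.savez(n+'.npz',**{k:c[k] for k in('img','depth','K','xyz','attitude')})
    cv2.imwrite(f'pics/{n}0.png',c['img'])
E
```

```text
{'t': 0.0, 'ee_pos': [176.18, 625.05, 249.25], 'tool_rot': [-179.89, 0.01, 164.26], 'wrist_force': [-0.33, 0.07, -0.66], 'width': 85.61}
side [267.08695289 627.38190961 671.44139785] [-127.67563401   -0.19057916 -158.59636224]
cap_handle 0.83 [342. 155.] [ 563.3 -321.5   66. ] [ 562.2 -313.9   73.4]
[(0.93, [327.0, 143.0, 355.0, 181.0])]
plain_cap_handle 0.95 [350. 196.] [ 486.1 -151.6   66. ] [ 483.  -138.6   78.3]
[(0.61, [335.0, 183.0, 367.0, 228.0])]
pot 0.59 [281. 312.] [519.9 171.1   0. ] [491.4 225.   81.1]
[(0.79, [238.0, 242.0, 316.0, 344.0])]
collar 0.68 [274. 264.] [526.2 171.4 130. ] [545.6 140.2  93.2]
[(0.87, [236.0, 242.0, 322.0, 346.0])]
top [427.40778527 -45.59397135 883.17987864] [-174.64015796    0.67653282  -88.92178523]
cap_handle 0.84 [455. 173.] [ 559.5 -327.3   66. ] [ 556.2 -316.4   92. ]
[(0.84, [432.0, 153.0, 462.0, 196.0])]
plain_cap_handle 0.9 [370. 209.] [ 475.9 -138.2   66. ] [ 474.6 -134.9   90.9]
[(0.83, [355.0, 190.0, 387.0, 224.0])]
pot 0.66 [236. 188.] [524.  181.6   0. ] [514.9 159.   93. ]
[(0.64, [196.0, 150.0, 272.0, 220.0])]
collar 0.91 [223. 184.] [519.2 175.2 130. ] [525.  186.9  96.6]
[(0.71, [192.0, 154.0, 269.0, 224.0])]
```

```bash
python3 - <<'E'
from h import *
t=np.load('top.npz')['img'];s=np.load('side.npz')['img']
f=lambda i,x,y,w,h,k:cv2.resize(i[y:y+h,x:x+w],None,fx=k,fy=k,interpolation=cv2.INTER_CUBIC)
a=np.hstack([f(t,185,145,95,85,4),f(t,400,130,95,85,4)]);b=np.hstack([f(s,230,235,95,75,4),f(s,300,130,95,75,4)])
cv2.imwrite('pics/crop0.png',np.vstack([a,b])[:600])
E
```

```text
(no output)
```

View pics/top0.png

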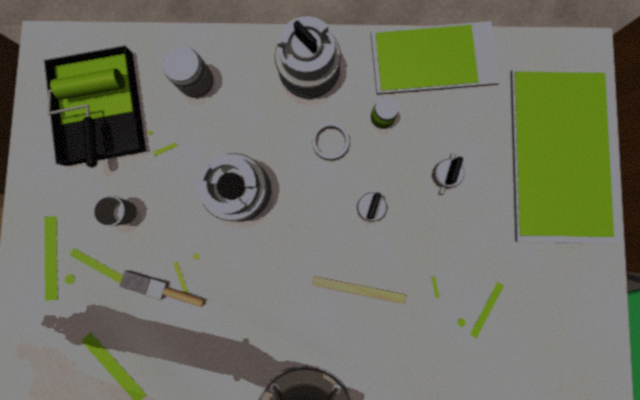

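```bash
sleep 1
```

```text
(no output)
```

View pics/crop0.png

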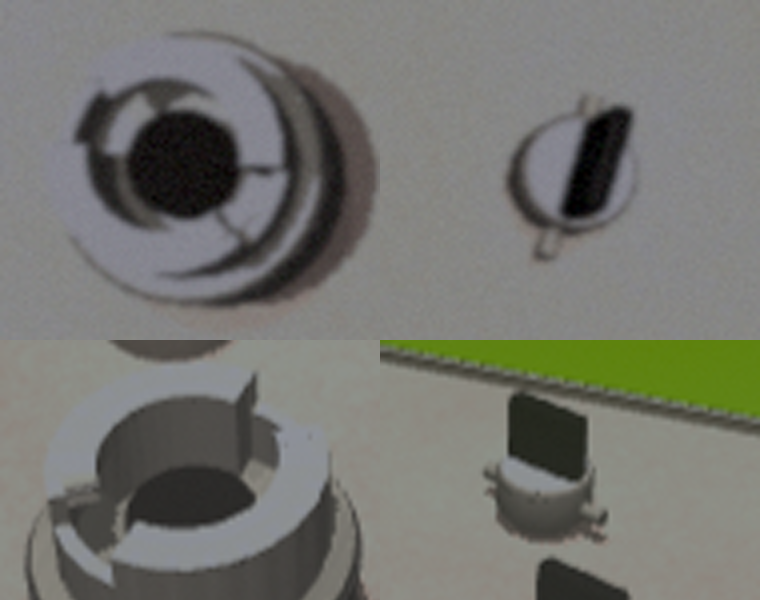

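```bash
python3 - <<'E'
from h import *
from scipy.optimize import least_squares
out=[]
def proj(c,P):
    p=(np.asarray(P)-c['xyz'])@rot(c['attitude']);q=p@c['K'].T;return q[...,:2]/q[...,2:]
def rect(c,cx,cy,z,h,s=0.5):
    n=int(2*h/s);i,j=np.mgrid[:n,:n]  # up=+x, left=+y
    P=np.stack([cx+h-i*s,cy+h-j*s,np.full(i.shape,z)],-1);q=proj(c,P).astype(np.float32)
    return cv2.remap(c['img'],q[...,0],q[...,1],cv2.INTER_CUBIC)
for n in('top','side'):
    c=dict(np.load(n+'.npz'));W=cloud(c).reshape(-1,3)
    m=(np.hypot(W[:,0]-522,W[:,1]-174)<90)&(abs(W[:,2]-130)<7);P=W[m]
    print(n,'collar n',len(P),'z',np.median(P[:,2]),P[:,:2].min(0),P[:,:2].max(0))
    hull=cv2.convexHull(P[:,:2].astype(np.float32))[:,0]
    r=least_squares(lambda p:np.hypot(*(hull-p[:2]).T)-p[2],[522,174,65],loss='soft_l1');print('outer circ',r.x.round(1))
    for nm,(x,y) in dict(cap=(560,-322),plain=(478,-142)).items():
        d=np.hypot(W[:,0]-x,W[:,1]-y)<60
        for lo,hi in((84,100),(37,47),(55,84)):
            Q=W[d&(W[:,2]>lo)&(W[:,2]<hi)]
            if len(Q)>4:
                print(nm,lo,len(Q),'z',np.median(Q[:,2]).round(1),Q.mean(0).round(1),cv2.minAreaRect(Q[:,:2].astype(np.float32)))
    cr=rect(c,522,174,130,75); k=cv2.resize(rect(c,560,-322,91,60),(300,300))
    for im,h in((cr,75),):
        pass
    out.append(np.hstack([cr,k]))
cv2.imwrite('pics/rect.png',np.vstack(out))
E
```

```text
top collar n 1324 z 129.8047197467422 [458.69170473 108.98462172] [582.55392715 233.84504413]
outer circ [521.  171.2  62.1]
cap 84 183 z 89.8 [ 565.6 -321.7   89.6] ((566.5394897460938, -322.943115234375), (14.698607444763184, 60.82890319824219), 72.3871078491211)
cap 37 380 z 41.4 [ 565.1 -316.4   41.3] ((565.0775756835938, -321.7488708496094), (66.1319808959961, 62.658226013183594), 59.78666687011719)
cap 55 99 z 70.1 [ 562.3 -315.5   69.6] ((565.8050537109375, -315.9068298339844), (11.630950927734375, 57.19976043701172), 84.31389617919922)
plain 84 176 z 90.2 [ 483.7 -143.3   90.1] ((483.81646728515625, -143.5078125), (14.161356925964355, 59.02729797363281), 72.86031341552734)
plain 37 445 z 41.4 [ 483.5 -141.9   41.4] ((483.57330322265625, -143.44757080078125), (65.68394470214844, 63.05364990234375), 67.12916564941406)
plain 55 35 z 70.0 [ 480.1 -135.8   70.4] ((483.822021484375, -136.7715301513672), (5.907077789306641, 56.31640625), 79.11674499511719)
side collar n 1644 z 130.43709519126332 [458.38540212 109.22033968] [583.42447558 234.21603629]
outer circ [521.  171.9  62.4]
c
[... 159 characters left out ...]
 565.4 -307.3   41.8] ((563.7748413085938, -310.364013671875), (66.94064331054688, 48.3719482421875), 12.641325950622559)
cap 55 181 z 70.0 [ 564.3 -316.3   69.9] ((566.1538696289062, -320.07879638671875), (16.70271873474121, 61.183494567871094), 77.2647476196289)
plain 84 125 z 90.4 [ 483.3 -140.3   89.6] ((483.57525634765625, -141.71905517578125), (16.00372314453125, 58.5105094909668), 73.1441879272461)
plain 37 242 z 42.0 [ 483.4 -128.1   41.8] ((481.46185302734375, -133.4667205810547), (65.89036560058594, 47.12112808227539), 14.759943008422852)
plain 55 230 z 69.8 [ 482.2 -136.9   69.6] ((484.83135986328125, -137.0821533203125), (13.072731971740723, 60.389400482177734), 80.8297119140625)
```

View pics/rect.png

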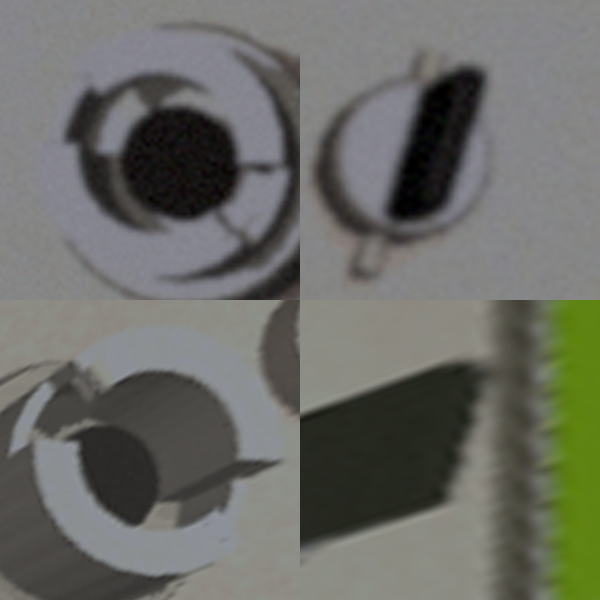

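```bash
python3 - <<'E'
from h import *
for n in('top','side'):
    c=dict(np.load(n+'.npz'));W=cloud(c).reshape(-1,3)
    d=W[:,:2]-[521,171.5];r=np.hypot(*d.T);a=np.degrees(np.arctan2(d[:,1],d[:,0]))
    for lo,hi in((43,51),(51,60)):
        m=(r>lo)&(r<hi)
        print(n,lo,[(int(k),round(np.mean(W[m&(abs(a-k)<3),2]>126),1)) for k in range(-177,180,6) if (m&(abs(a-k)<3)).any()])
    # best gap angle: maximise contrast
    m=(r>43)&(r<52);hi=(W[m,2]>126).astype(float)
    sc=[]
    for g in np.arange(0,180,1):
        e=np.abs((a[m]-g+90)%180-90)
        sc.append(np.mean((e<21)==(hi<.5)))
    print(n,'gap',np.argmax(sc),np.max(sc),np.where(sc>np.max(sc)-.01)[0])
    from scipy.spatial.transform import Rotation
    Q=W[(np.hypot(W[:,0]-566,W[:,1]+322)<45)&(W[:,2]>85)&(W[:,2]<97)]
    q=Q[:,:2]-Q[:,:2].mean(0);v=np.linalg.svd(q,full_matrices=False)[2][0];print('blade pca',np.degrees(np.arctan(v[1]/v[0])))
s=manip.sense();print(s['qpos'])
E
```

```text
top 43 [(-177, np.float64(1.0)), (-171, np.float64(1.0)), (-165, np.float64(1.0)), (-159, np.float64(1.0)), (-153, np.float64(1.0)), (-147, np.float64(1.0)), (-141, np.float64(0.8)), (-135, np.float64(0.5)), (-129, np.float64(0.0)), (-123, np.float64(0.0)), (-117, np.float64(0.0)), (-111, np.float64(0.0)), (-105, np.float64(0.0)), (-99, np.float64(0.0)), (-93, np.float64(0.5)), (-87, np.float64(1.0)), (-81, np.float64(1.0)), (-75, np.float64(1.0)), (-69, np.float64(1.0)), (-63, np.float64(1.0)), (-57, np.float64(1.0)), (-51, np.float64(1.0)), (-45, np.float64(1.0)), (-39, np.float64(1.0)), (-33, np.float64(1.0)), (-27, np.float64(1.0)), (-21, np.float64(1.0)), (-15, np.float64(1.0)), (-9, np.float64(1.0)), (-3, np.float64(1.0)), (3, np.float64(0.8)), (9, np.float64(0.8)), (15, np.float64(0.8)), (21, np.float64(0.6)), (27, np.float64(0.5)), (33, np.float64(0.5)), (39, np.float64(0.5)), (45, np.float64(0.2)), (51, np.float64(0.0)), (57, np.float64(0.0)), (63, np.float64(0.0)), (69, np.float64(0.0)), (75, np.float64(0.0)), (81, np.float64(0.0)), (87, np.float64(1.0)), (93, np.float64(1.
[... 3954 characters left out ...]
 np.float64(0.3)), (51, np.float64(0.0)), (57, np.float64(0.0)), (63, np.float64(0.0)), (69, np.float64(0.0)), (75, np.float64(0.0)), (81, np.float64(0.0)), (87, np.float64(0.9)), (93, np.float64(1.0)), (99, np.float64(0.9)), (105, np.float64(0.8)), (111, np.float64(0.9)), (117, np.float64(0.9)), (123, np.float64(0.9)), (129, np.float64(1.0)), (135, np.float64(0.9)), (141, np.float64(0.9)), (147, np.float64(1.0)), (153, np.float64(1.0)), (159, np.float64(1.0)), (165, np.float64(1.0)), (171, np.float64(1.0)), (177, np.float64(1.0))]
side gap 65 0.8316251830161054 [65 66]
blade pca -17.415998756492897
[-79.92688945  22.82774715   2.58347075  88.04026275  -1.07280862
  69.14879875  -2.90689406]
```

Call:
carry_out(rows="-0.5 -0.4 0 0;-0.75 -0.59 0 0;-0.75 -0.59 0 0;-0.75 -0.59 0 0;-0.75 -0.59 0 0", grip=1, squeeze=80)

```text
t: 1.52
ee_pos: [308.3, 444.0, 250.6]
tool_rot: [180.0, 0.0, 164.3]
wrist_force: [0.1, 0.5, -0.4]
width: 85.5
```

Call:
carry_out(rows="-0.75 -0.59 0 0;-0.75 -0.59 0 0;-0.75 -0.59 0 0;-0.75 -0.59 0 0;-0.75 -0.59 0 0")

```text
t: 2.15
ee_pos: [448.7, 251.3, 250.7]
tool_rot: [179.9, 0.0, 164.3]
wrist_force: [0.9, 0.6, -0.1]
width: 85.5
```

Call:
carry_out(rows="-0.44 -0.87 0 0;-0.44 -0.87 0 0;-0.44 -0.87 0 0;-0.44 -0.87 0 0;-0.44 -0.87 0 0")

```text
t: 2.78
ee_pos: [494.9, 11.8, 250.6]
tool_rot: [180.0, 0.0, 164.3]
wrist_force: [1.1, 0.5, -0.1]
width: 85.3
```

Call:
carry_out(rows="-0.44 -0.87 0 0;-0.44 -0.87 0 0;-0.44 -0.87 0 0;-0.44 -0.87 0 0;-0.44 -0.87 0 0")

```text
t: 3.4
ee_pos: [542.0, -227.2, 250.5]
tool_rot: [180.0, 0.0, 164.3]
wrist_force: [0.7, 0.0, -1.2]
width: 85.4
```

Call:
carry_out(rows="-0.42 -0.75 0 0;-0.36 -0.6 0 0.05;-0.2 -0.35 0.2 0;0 0 0.8 0;0 0 0.7 0")

```text
t: 4.03
ee_pos: [565.3, -321.3, 164.2]
tool_rot: [180.0, 0.0, 162.8]
wrist_force: [0.4, -0.3, -0.0]
width: 85.4
```

```bash
cat >> h.py <<'E'
def go(target,yaw=None):
    s=manip.sense();T=rot(s['tool_rot']);d=T.T@(np.array(target)-s['ee_pos'])
    print('at',np.round(s['ee_pos'],1),np.round(s['tool_rot'],1),'F',np.round(s['wrist_force'],1),'units',(d/50).round(3), None if yaw is None else -np.radians((yaw-s['tool_rot'][2]+180)%360-180)/.5, 'q7',round(s['qpos'][6],1))
E
python3 - <<'E'
from h import *
go([566,-322.3,72],162.8)
for n in('top','side'):
    c=vision.capture(n);W=cloud(c).reshape(-1,3)
    for t in('cap_handle',):
        for r in vision.place_of(t,c)[:1]: print(t,r['score'],at_z(c,r['point'],66))
    cv2.imwrite(f'pics/{n}1.png',c['img'])
    if n=='side': cv2.imwrite('pics/c1.png',cv2.resize(c['img'][80:240,260:430],None,fx=3.5,fy=3.5))
E
```

```text
at [ 565.3 -321.3  164.2] [180.    0.  162.8] F [ 0.4 -0.3 -0. ] units [-0.019 -0.015  1.844] 0.000366039275761035 q7 114.3
cap_handle 0.92 [ 563.35676821 -326.95020113   66.        ]
cap_handle 0.56 [ 560.04931662 -322.17596537   66.        ]
```

View pics/c1.png

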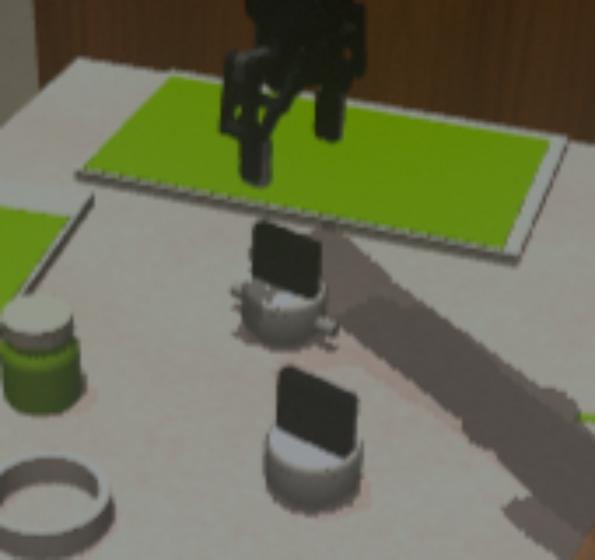

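Call:
carry_out(rows="-0.02 -0.015 0.7 0;0 0 0.7 0;0 0 0.44 0;0 0 0 0")

```text
t: 4.72
ee_pos: [565.8, -321.8, 72.9]
tool_rot: [180.0, -0.1, 162.8]
wrist_force: [-0.6, -0.4, 0.6]
width: 85.7
```

Call:
carry_out(rows="0 0 0 0;0 0 0 0;0 0 0 0;0 0 0 0;0 0 0 0", grip=-1)

```text
t: 5.35
ee_pos: [565.9, -322.3, 73.5]
tool_rot: [-180.0, 0.0, 162.8]
wrist_force: [-0.8, -0.1, 0.8]
width: 13.1
```

Call:
carry_out(rows="0 0 -0.5 0;0 0 -0.9 0;0 0 -0.9 0;0 0 -0.9 0;0 0 -0.54 0")

```text
t: 5.98
ee_pos: [566.1, -322.3, 262.2]
tool_rot: [180.0, 0.1, 162.8]
wrist_force: [-0.1, 0.2, -2.8]
width: 13.2
```

Call:
carry_out(rows="0.25 0.6 0 0;0.38 0.92 0 0;0.38 0.92 0 0;0.38 0.92 0 0;0.38 0.92 0 0")

```text
t: 6.6
ee_pos: [543.5, -89.6, 259.5]
tool_rot: [180.0, -0.1, 162.8]
wrist_force: [1.6, 0.4, -3.0]
width: 13.1
```

Call:
carry_out(rows="0.38 0.92 0 0;0.38 0.92 0 0;0.38 0.92 0 0;0.38 0.92 0 0;0.38 0.92 0 0")

```text
t: 7.22
ee_pos: [520.7, 157.6, 259.7]
tool_rot: [-180.0, -0.1, 162.8]
wrist_force: [0.7, -0.2, -2.3]
width: 13.1
```

Call:
carry_out(rows="0.13 0.31 0 0.2;0 0 0 0.35;0 0 0 0.35;0 0 0 0.35;0 0 0 0.35")

```text
t: 7.85
ee_pos: [519.3, 172.8, 259.5]
tool_rot: [-179.9, -0.0, 116.6]
wrist_force: [0.0, 0.4, -2.1]
width: 13.2
```

Call:
carry_out(rows="0 0 0 0.35;0 0 0 0.35;0 0 0 0.35;0 0 0 0.35;0 0 0 0.35")

```text
t: 8.48
ee_pos: [519.2, 172.8, 259.5]
tool_rot: [-179.9, 0.1, 66.5]
wrist_force: [0.3, 0.0, -2.4]
width: 12.8
```

```bash
cat > look.py <<'E'
from h import *
for n in('top','side'):
    c=vision.capture(n);W=cloud(c).reshape(-1,3);z0=manip.sense()['ee_pos'][2];p=manip.sense()['ee_pos']
    # plug body+pins: below fingertips, above collar
    m=(np.hypot(W[:,0]-p[0],W[:,1]-p[1])<60)&(W[:,2]<z0-27)&(W[:,2]>z0-80)
    Q=W[m&(W[:,2]>136)]
    print(n,len(Q),Q.min(0).round(1),Q.max(0).round(1))
    rel=Q-[p[0],p[1],0];r=np.hypot(rel[:,0],rel[:,1])
    pin=rel[r>38]
    if len(pin): print('pins',[(round(np.degrees(np.arctan2(a[1],a[0]))),round(np.hypot(a[0],a[1])),round(a[2])) for a in pin[::max(1,len(pin)//12)]])
    cv2.imwrite('pics/%s_%d.png'%(n,round(manip.sense()['t']*100)),c['img'])
    if n=='top': t=c['img'][120:240,170:290]
    else: print('side crop');cv2.imwrite('pics/cc_%d.png'%round(manip.sense()['t']*100),np.hstack([cv2.resize(t,(400,400),interpolation=2),cv2.resize(c['img'][150:350,190:390],(400,400),interpolation=2)]))
go([521,171.5,260],65)
E
python3 look.py; ls pics
```

```text
top 708 [484.8 125.9 197.4] [551.3 197.2 231. ]
pins [(-107, 39, 208), (-108, 44, 211), (-112, 42, 211), (-109, 48, 209), (-115, 41, 212), (-111, 48, 212), (-119, 40, 211), (-114, 47, 212), (-123, 39, 209), (-118, 46, 210), (-114, 50, 200), (-118, 49, 211), (-120, 49, 209)]
side 1141 [484.3 127.1 186.5] [550.9 222.2 232.6]
pins [(-111, 48, 212), (-116, 45, 212), (-121, 50, 210), (-123, 46, 208), (64, 40, 213), (66, 45, 213), (69, 47, 213), (68, 50, 213), (77, 38, 208), (76, 42, 209), (75, 44, 208), (75, 46, 207), (73, 51, 206)]
side crop
at [519.3 172.9 259.6] [-1.799e+02  1.000e-01  6.690e+01] F [-1.1  1.2 -2.7] units [-0.013  0.042 -0.008] 0.06526909726318561 q7 -35.6
c1.png
cc_857.png
crop0.png
rect.png
side0.png
side1.png
side_857.png
top0.png
top1.png
top_852.png
```

Call:
carry_out(rows="-0.01 0.045 0.3 0.065;0 0 0.5 0;0 0 0.5 0;0 0 0 0")

```text
t: 9.07
ee_pos: [519.8, 170.9, 192.6]
tool_rot: [-179.8, 0.3, 65.0]
wrist_force: [-0.0, 0.5, -3.5]
width: 13.3
```

```bash
python3 look.py; cp pics/cc_*.png pics/x 2>/dev/null; ls -t pics | head -3; cp pics/$(ls -t pics|grep cc_|head -1) pics/now1.png
```

```text
top 547 [485.3 124.6 136.4] [551.8 195.  166.8]
pins [(-111, 38, 144), (-113, 41, 143), (-118, 39, 146), (-114, 43, 142), (-111, 48, 140), (-118, 43, 145), (-114, 49, 145), (-125, 39, 144), (-120, 44, 144), (-116, 49, 145), (-124, 43, 142), (-119, 49, 146), (-124, 46, 142), (-120, 51, 143)]
side 980 [486.4 125.1 136. ] [553.  219.6 168.1]
pins [(-114, 51, 147), (-119, 47, 147), (-122, 50, 145), (-124, 42, 146), (-123, 49, 139), (63, 45, 146), (68, 47, 149), (64, 50, 146), (75, 39, 144), (74, 41, 142), (73, 45, 143), (73, 47, 142), (68, 49, 136)]
side crop
at [522.1 171.5 195.3] [180.   0.  65.] F [ 1.2 -0.  -2.6] units [-0.009 -0.02  -1.295] 9.793261798603617e-05 q7 -34.1
cc_918.png
side_918.png
top_912.png
```

View pics/now1.png

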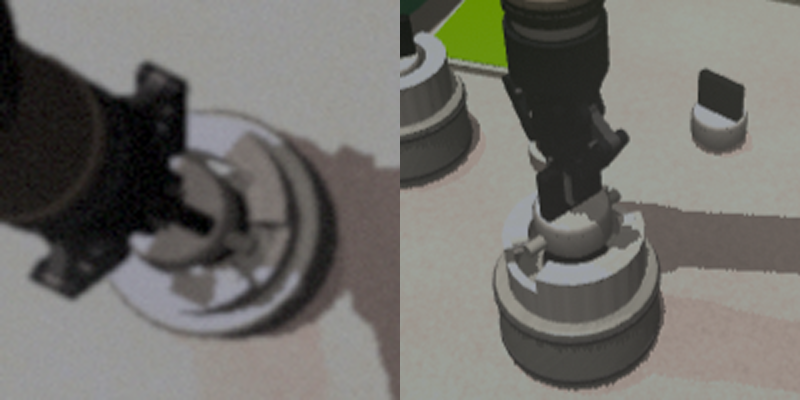

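Call:
carry_out(rows="0.01 0.02 0.15 0;0 0 0.15 0;0 0 0.15 0;0 0 0.1 0;0 0 0 0")

```text
t: 9.8
ee_pos: [522.9, 171.7, 167.6]
tool_rot: [-180.0, 0.0, 65.0]
wrist_force: [-1.2, 0.7, -1.8]
width: 13.1
```

Call:
carry_out(rows="0 0 0.05 0;0 0 0.05 0;0 0 0.05 0;0 0 0 0")

```text
t: 10.3
ee_pos: [523.5, 171.9, 161.1]
tool_rot: [180.0, -0.1, 65.0]
wrist_force: [-2.7, 0.0, 6.1]
width: 12.9
```

Call:
carry_out(rows="-0.01 -0.02 0.01 0;0 0 0 0.15;0 0 0 0.2;0 0 0 0.2;0 0 0 0")

```text
t: 10.92
ee_pos: [524.0, 171.7, 161.3]
tool_rot: [179.8, -0.2, 49.2]
wrist_force: [0.3, -0.3, 4.8]
width: 13.2
```

Call:
carry_out(rows="0 0 0.02 0.1;0 0 0 0.2;0 0 0 0.2;0 0 0 0.2;0 0 0 0")

```text
t: 11.55
ee_pos: [524.3, 171.5, 160.5]
tool_rot: [179.9, -0.3, 29.1]
wrist_force: [1.0, -1.0, 7.7]
width: 12.9
```

```bash
python3 - <<'E'
from h import *
s=manip.sense();print(s['wrist_force'],s['wrist_torque'],s['tool_rot'],s['ee_pos'])
E
```

```text
[ 1.04740728 -0.96158346  7.74127078] [-0.29520806 -0.07730934 -0.01003029] [179.87955553  -0.26917594  29.1419478 ] [524.28667936 171.50857518 160.49002969]
```

Call:
carry_out(rows="0 0 0 0.2;0 0 0 0.2;0 0 0 0.2;0 0 0 0.2;0 0 0 0")

```text
t: 12.18
ee_pos: [524.2, 171.3, 160.4]
tool_rot: [180.0, -0.3, 6.2]
wrist_force: [0.6, -1.3, 6.6]
width: 13.4
```

Call:
carry_out(rows="0 0 0 0.1;0 0 0 0.1;0 0 0 0.05;0 0 0 0")

```text
t: 12.68
ee_pos: [524.0, 169.9, 160.4]
tool_rot: [179.9, -0.2, -0.8]
wrist_force: [0.8, -4.1, 7.9]
width: 13.1
```

```bash
python3 - <<'E'
from h import *
s=manip.sense();print(s['wrist_force'],s['wrist_torque'],s['tool_rot'],s['ee_pos'],s['qpos'])
E
```

```text
[ 0.77449569 -4.12127724  7.86940093] [-0.93197592  0.1687515   0.48613917] [179.87472334  -0.2446758   -0.82794888] [523.97999062 169.88367832 160.43250529] [-64.95685955  27.3112176   55.35504168 108.62320039 -26.30868106
  57.68506881 -88.93699075]
```

Call:
carry_out(rows="0 0 0 0.05;0 0 0 0.05;0 0 0 0")

```text
t: 13.05
ee_pos: [523.9, 169.9, 160.5]
tool_rot: [179.8, -0.2, -3.3]
wrist_force: [-0.3, -4.4, 8.8]
width: 13.2
```

```bash
python3 - <<'E'
from h import *
s=manip.sense();print(s['wrist_force'],s['wrist_torque'],s['tool_rot'],s['ee_pos'])
E
```

```text
[-0.31755513 -4.39643535  8.78915083] [-0.98430578  0.20070145  1.96131893] [179.77769138  -0.24869252  -3.3247037 ] [523.929754   169.90959432 160.45338468]
```

Call:
carry_out(rows="0 0 -0.02 0;0 0 -0.02 0;0 0 0 0")

```text
t: 13.42
ee_pos: [523.6, 170.0, 160.9]
tool_rot: [179.7, -0.3, -3.4]
wrist_force: [3.9, -4.3, -1.9]
width: 12.9
```

```bash
python3 - <<'E'
from h import *
s=manip.sense();print(s['wrist_force'],s['wrist_torque'],s['tool_rot'],s['ee_pos'])
E
```

```text
[ 3.92149869 -4.33154331 -1.90364812] [-0.99344037 -0.79428074  1.88661734] [179.73538244  -0.27021255  -3.37757423] [523.60545754 169.95327908 160.88385848]
```

Call:
carry_out(rows="0 0 0 0;0 0 0 0;0 0 0 0;0 0 0 0;0 0 0 0", grip=1)

```text
t: 14.05
ee_pos: [521.9, 171.8, 160.8]
tool_rot: [-180.0, 0.0, -3.8]
wrist_force: [-0.3, -0.1, -0.7]
width: 85.6
```

Call:
carry_out(rows="0 0 -0.5 0;0 0 -0.9 0;0 0 -0.9 0;0 0 -0.9 0;-0.9 0 -0.5 0")

```text
t: 14.68
ee_pos: [479.9, 172.9, 348.5]
tool_rot: [179.9, -0.3, -4.1]
wrist_force: [-2.5, 2.0, 1.7]
width: 85.5
```

Call:
carry_out(rows="0 -0.9 0 0;0 -0.9 0 0;0 -0.9 0 0;0 -0.9 0 0;0 -0.9 0 0")

```text
t: 15.3
ee_pos: [491.7, 400.7, 345.7]
tool_rot: [-180.0, 0.0, -3.8]
wrist_force: [-1.2, -1.6, 0.2]
width: 85.3
```

```bash
python3 - <<'E'
from h import *
o=[];s=manip.sense();print(s['ee_pos'],s['wrist_force'],s['width'])
for n in('top','side'):
    c=vision.capture(n);W=cloud(c).reshape(-1,3)
    for z in range(165,200,5):
        pass
    Q=W[(np.hypot(W[:,0]-521,W[:,1]-171)<55)&(W[:,2]>165)&(W[:,2]<200)]
    T=Q[Q[:,2]>174];q=T[:,:2]-T[:,:2].mean(0);v=np.linalg.svd(q,full_matrices=False)[2][0]
    print(n,len(T),'top z',np.median(T[:,2]),T.mean(0),'ang',np.degrees(np.arctan(v[1]/v[0])),cv2.minAreaRect(T[:,:2].astype(np.float32)))
    L=W[(np.hypot(W[:,0]-521,W[:,1]-171)<33)&(W[:,2]>120)&(W[:,2]<145)];print('plug top z',np.median(L[:,2]))
    R_=W[(np.hypot(W[:,0]-521,W[:,1]-171)<61)&(np.hypot(W[:,0]-521,W[:,1]-171)>44)&(W[:,2]>120)&(W[:,2]<145)];print('lip z',np.median(R_[:,2]))
    o.append(c['img'][120:240,170:290] if n=='top' else c['img'][200:350,205:355])
cv2.imwrite('pics/end.png',np.hstack([cv2.resize(i,(400,400),interpolation=2) for i in o]))
E
```

```text
[491.66036256 400.69241654 345.68664841] [-1.15035598 -1.61981686  0.15205604] 85.26438983606798
top 226 top z 180.3177407155755 [522.91486567 169.93552289 180.08385727] ang -0.16885926365280512 ((522.82861328125, 170.81703186035156), (14.04338264465332, 58.780487060546875), 89.15225982666016)
plug top z 131.87406175259252
lip z 129.89965104778423
side 276 top z 180.51479562421704 [521.31470521 174.19304931 179.8733192 ] ang 0.22019268374548512 ((522.8109741210938, 172.47195434570312), (15.36626148223877, 59.834686279296875), 89.62355041503906)
plug top z 132.64417517109212
lip z 130.64151531285654
```

View pics/end.png

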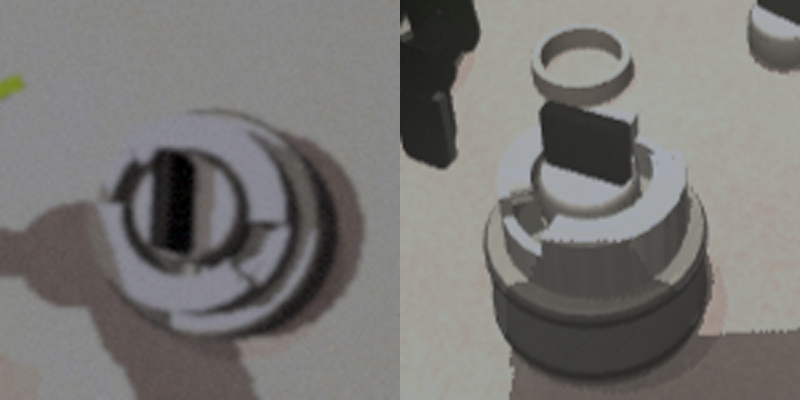

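```bash
python3 -c "
from workcell import manip
print(manip.sense()['t'],manip.sign_off())"
```

```text
the job is handed in; nothing more can be done
15.4 None
```

The pot is closed. I lowered the two-pin cap into the collar with its pins through the gaps, pressed it to about 24 mm and twisted it clockwise about 65°. I then let go and backed the arm clear. I handed the job in at 15.4 s.

- **Against the stops:** the twisting moment rose to about 2 N m, and the tool turned to about -3.4° while the blade stayed at 0°, so the cap is against the stops.
- **Under the lips:** when I eased the press off, the force on the tool changed from pushing up to pulling slightly down, so the lips are holding the pins.
- **Final pictures, after letting go:** the blade's top is about 180.4 mm high, against 181 expected when home. The blade lies at 0° ± 0.3°, against a home direction of about -1° estimated from the gaps. That 1° difference is within what I can measure.
- **Disagreement between measurements:** the point networks put the cap and collar up to about 7 mm from the depth-based fits. I used the depth fits, and they held up in the grasp and the fit.
- **Plain cap:** I never touched it. I did not measure its position again at the end.

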